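# Set the hob to full boost on the touch strip

## Task

Switch the cooking zone under the saucepan to full boost: first touch the round key on that pan's side of the hob, and not the other key. Then run a fingertip lightly along the curved touch strip over all seven dots in turn, from the smallest to the largest, and finish with the fingertip still resting lightly on the largest dot (the program ends while holding it there). Touch only the controls: do not press the strip hard, and leave the pan, the plate and the small pots on the hob where they stand.

Things in the scene. Friction and masses are not known exactly. Their poses are not given: they have to be found in the camera images.
- hob: double induction hob: steel box, black glass top, 420 (x) x 620 (y) x 60 mm high, fixed; controls along its front edge (-x, towards the robot). Origin at the centre of its underside; x to its back, y to its left, z up. Two 216 mm printed cooking zones at x +45, y +150 mm (left) and y -150 mm (right): the saucepan stands on one, the plate on the other
- saucepan: steel saucepan, 180 mm across, 75 mm high, with a dark handle reaching 210 mm from its axis to the back; upright, origin at the centre of its underside; leave it where it is
- plate: white plate with a round tart, 200 mm across, 35 mm high; upright, origin at the centre of its underside; leave it where it is
- key_left (a joint): spring-loaded round white key of the left zone, 36 mm across with a printed ring, top 10 mm above the glass (70 mm above the table); value = how far it is pressed down, 0 to 0.006 m; spring 1500 N/m with 0.6 N preload; it counts as touched from 0.0015 m (about 3 N)
- key_left_top (a point): centre of the top of the left key (y +170 mm in the hob's frame)
- key_right (a joint): the same kind of key for the right zone; value as for the left key
- key_right_top (a point): centre of the top of the right key (y -170 mm in the hob's frame)
- strip (a joint): touch strip: level white curved band between the keys, 36 mm wide, 200 mm long on an arc of 140 mm radius bulging towards the robot, top 10 mm above the glass (70 mm above the table). It sinks straight down as a whole on springs: value = depth, 0 to 0.008 m; 1500 N/m, 0.6 N preload (2 mm = 3.6 N). Feels a finger from 0.0006 m; beyond 0.0065 m (10 N) is too hard
- mark1 (a point): centre of printed black dot 1 of 7 on top of the strip, 6 mm across - the smallest, at the strip's left end (+y); dots lie 28 mm apart along the strip's middle. Touched when the strip feels a finger and the point between the finger pads (TCP) is within 13 mm of the dot seen from above: keep the fingers shut and pointing down
- mark2 (a point): centre of printed black dot 2 of 7 on top of the strip, 9 mm across; dots lie 28 mm apart along the strip's middle. Touched when the strip feels a finger and the point between the finger pads (TCP) is within 13 mm of the dot seen from above: keep the fingers shut and pointing down
- mark3 (a point): centre of printed black dot 3 of 7 on top of the strip, 12 mm across; dots lie 28 mm apart along the strip's middle. Touched when the strip feels a finger and the point between the finger pads (TCP) is within 13 mm of the dot seen from above: keep the fingers shut and pointing down
- mark4 (a point): centre of printed black dot 4 of 7 on top of the strip, 15 mm across; dots lie 28 mm apart along the strip's middle. Touched when the strip feels a finger and the point between the finger pads (TCP) is within 13 mm of the dot seen from above: keep the fingers shut and pointing down
- mark5 (a point): centre of printed black dot 5 of 7 on top of the strip, 18 mm across; dots lie 28 mm apart along the strip's middle. Touched when the strip feels a finger and the point between the finger pads (TCP) is within 13 mm of the dot seen from above: keep the fingers shut and pointing down
- mark6 (a point): centre of printed black dot 6 of 7 on top of the strip, 21 mm across; dots lie 28 mm apart along the strip's middle. Touched when the strip feels a finger and the point between the finger pads (TCP) is within 13 mm of the dot seen from above: keep the fingers shut and pointing down
- mark7 (a point): centre of printed black dot 7 of 7 on top of the strip, 24 mm across - the largest, at the strip's right end (-y); dots lie 28 mm apart along the strip's middle. Touched when the strip feels a finger and the point between the finger pads (TCP) is within 13 mm of the dot seen from above: keep the fingers shut and pointing down
- ramekin: small white ramekin, 60 mm across, 38 mm high, on the hob behind the strip's middle; upright, origin at the centre of its underside; leave it where it is
- salt_jar: glass salt jar, 48 mm across, 45 mm high, on the hob left of the left key; upright, origin at the centre of its underside; leave it where it is
- pepper_pot: wooden pepper pot, 40 mm across, 65 mm high, on the hob right of the right key; upright, origin at the centre of its underside; leave it where it is

How it is judged:
By the outcome, as a careful person would: the job done as asked, in the order asked, and still so for the second after the job is handed in, while the arm keeps its last pose, push and grip.
It also fails if it takes over 40 s, if anything falls off the work surface, if the arm or the gripper's body presses on something with over 40 N, if the wrist force passes 120 N, or if a joint passes its speed limit or range.

## Robot

A 7-joint arm with a two-finger parallel gripper is mounted at the origin on the work surface. World frame = base frame: x ahead of the robot, y to its left, z up, the work surface at z = 0. Lengths are in mm, angles in rad, forces in N, time in s.
With the tool pointing down it reaches from about 400 to 875 mm from the base axis. Payload 4.4 kg.
Tool frame: the origin (TCP) lies between the finger pads, 19 mm behind the fingertips; this is the grasp point; z points along the fingers, y is the line along which they close (so a half turn about z gives the same grasp; the last joint's range is limited). The gripper opens to 85 mm and grips with 20 to 120 N. Pads are 22 mm wide; open, the fingers measure 114 mm over their backs; the gripper's body (76 mm by 85 mm) begins 54 mm behind the grasp point. The pads swing forward as they close: fully open they stand 13 mm farther back than shut.
Start: joints at [1.081, 0.628, 0.038, 1.517, -0.027, 0.996, -0.02], TCP at [267.325, -592.499, 250.013] pointing down, gripper open.
Joint ranges: [-3.06, 3.06], [-0.37, 2.12], [-1.25, 1.32], [0.18, 2.47], [-1.1, 4.24], [0.23, 1.98], [-2.94, 2.94]. Speed limits (rad/s): [2.57, 2.57, 3.14, 3.14, 3.14, 3.14, 3.14].

## Interface

Orientations are given as [roll, pitch, yaw] about the fixed x, y, z axes, in that order (R = Rz(yaw) Ry(pitch) Rx(roll)).
In Python, from cell import ctrl gives the robot as it stands.
- The arm moves only by the tool send_rows, never from a script. Its argument "rows" is a list that holds one entry, the list of rows, each a list of 6 numbers: the shift along the tool's x, y, z in cm, then the turn, a rotation vector about the tool's x, y, z in rad. In form: [[[tx, ty, tz, wx, wy, wz], ...]]. A call has 1 to 10 rows; each row is the pose to reach, as a shift and turn from the pose commanded when the call began, along the tool's axes at that moment; what a row does not reach only later rows make up. A row lasts 1/10 s, in which the tool goes at most 50 mm and 8.59 degrees, less where a joint would pass 70% of its speed; a pose out of reach is approached as far as the arm can. A call with a gripper value outside its range is refused whole. "grip" is the closure in counts, from 0 (fully open) to 255 (shut), set as the call begins (left out, the last holds). The fingers move at their own pace and stop on an object; the grip force is fixed at half the most. Time passes only in rows, so rows that repeat a pose let the fingers close. It gives the time, the measured TCP pose, the force, the opening and the grip force at its end, in the units of the state.
- ctrl.read_state(): the state, without advancing time (a new reading comes with each control period).
- ctrl.get_image(name): name is "scene" or "side" or "wrist"; returns a dict with "pixels" (400x640x3 uint8, red, green, blue), "fx", "fy", "cx", "cy" (pixels), "extrinsics" (4x4, takes a point from camera to world coordinates); the wrist camera has in their place "mount" (4x4, takes a point from camera to tool coordinates, whose origin is the TCP and whose axes are the flange's). Camera axes: x right, y up, looking along -z (the intrinsics and any distortion apply to the point x, -y, -z); pixel columns grow to the right and rows downward; lengths in mm; the calibration is good to about 2 mm. The wrist camera is an equidistant fisheye: a pixel r from the principal point sees the ray r / f radians off the axis. A picture is of the moment at which its call begins: read the wrist's pose just before it. There is no depth.
- ctrl.finish_job(): hands the job in; it is judged then, once.
The state is a dict: "clock": time; "qpos": joint angles; "qd": joint speeds; "tau": joint torques, N m; "eef_pos": TCP position; "tool_rot": TCP orientation; "force": force on the tool from outside, world axes, zero at the start; "torque": the same for the moment, N m; "width": finger opening in mm; "gripper_force": force on a finger pad.
Only numpy, scipy, OpenCV 4.12 (cv2) and the standard library are available. Lean on these libraries where they do the work, as an engineer would, in place of code of your own. Each camera call takes 0.05 s, during which the arm holds its last target. There are 200 camera calls.

## Working session

There is one attempt and no reset: what is moved stays moved. The work goes in short steps, Python scripts to look and compute and a tool call to move; the robot and the scene stay as the last step left them, time stands still between calls to the robot, and variables do not carry over. Pictures are saved under pics/ and viewed, at most 10 in all, crops included, and the job is handed in when it is done.

Besides the shell and the picture viewer there is one more tool, called after "Request:" by a JSON object that holds its "op" and its "data", one argument or row to a line. send_rows: Moves the arm, as the interface text tells. Its arguments: {"type":"object","properties":{"rows":{"type":"array","items":{"type":"array","items":{"type":"array","items":{"type":"number"}}}},"grip":{"type":"number"}},"required":["rows"]}

```bash
mkdir -p pics; python3 - <<'E'
from cell import ctrl
import cv2,numpy as np
s=ctrl.read_state();print(s)
for n in("scene","side"):
    i=ctrl.get_image(n);cv2.imwrite(f"pics/{n}.png",np.ascontiguousarray(i["pixels"][:,:,::-1]))
    np.savez(f"{n}.npz",**{k:v for k,v in i.items()});print(n,i["fx"],i["cx"],i["cy"],i["extrinsics"],[k for k in i])
E
```

```text
{'clock': 0.0, 'qpos': array([ 1.08122143,  0.62934711,  0.03844304,  1.51839245, -0.02702449,
        0.99632247, -0.02000602]), 'qd': array([ 5.89278620e-05, -7.18735250e-04,  2.64354421e-03, -6.23739814e-04,
        1.90060140e-03,  3.79987869e-04,  9.62241780e-04]), 'tau': array([ 3.30866433e-04, -5.63388205e+01,  1.22593705e+00, -1.93443131e+01,
        1.08142468e-02,  1.04474032e-02,  6.90849788e-06]), 'eef_pos': array([ 267.06319874, -591.93164123,  249.0806333 ]), 'tool_rot': array([-3.13964111e+00,  6.66728807e-06,  4.23754124e-01]), 'force': array([-0.21522799, -0.92358156,  0.13942251]), 'torque': array([-0.01967936, -0.0027927 , -0.02408328]), 'gripper_force': 0.0, 'width': 85.24506764681014}
scene 426.86371125425865 319.8948865129994 189.62211377815294 [[-2.26699318e-01 -7.19876435e-01  6.56037604e-01  1.21754309e+03]
 [ 9.73883031e-01 -1.58816170e-01  1.62262956e-01  1.70502134e+02]
 [-1.26198985e-02  6.75688791e-01  7.37078961e-01  7.94397153e+02]
 [ 0.00000000e+00  0.00000000e+00  0.00000000e+00  1.00000000e+00]] ['pixels', 'fx', 'fy', 'cx', 'cy', 'extrinsics']
side 408.1529647375867 327.36112209483326 201.94059074006407 [[ 9.53241547e-01  2.23938283e-01 -2.02933975e-01  3.72731044e+02]
 [-3.01639754e-01  7.46235971e-01 -5.93418347e-01 -5.96620872e+02]
 [ 1.85475462e-02  6.26883978e-01  7.78891820e-01  8.82862900e+02]
 [ 0.00000000e+00  0.00000000e+00  0.00000000e+00  1.00000000e+00]] ['pixels', 'fx', 'fy', 'cx', 'cy', 'extrinsics']
```

View pics/scene.png

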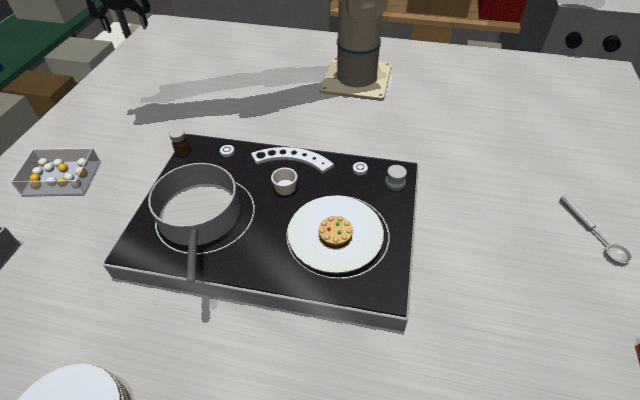

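View pics/side.png

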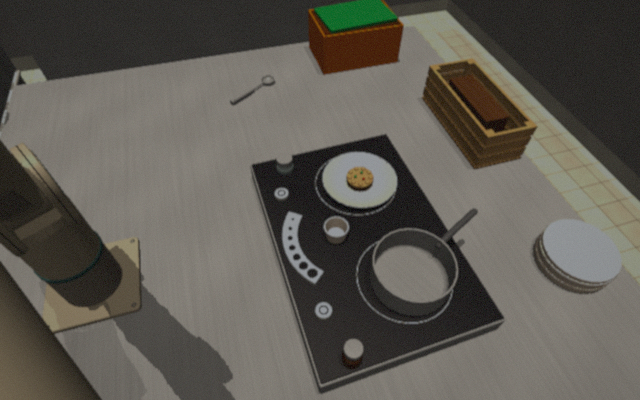

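The scene and side views show the saucepan on the right zone (-y), so the right key is the one to touch: scene (227,150), side (323,310). The left key is at scene (360,168), side (282,193). The strip runs from the small dot at scene (323,163), side (292,216) to the large dot at scene (262,156), side (313,273). I'll refine the centroids and triangulate.

```bash
cat > h.py <<'E'
import numpy as np,cv2
def ray(d,u,v):
    E=d["extrinsics"];r=E[:3,:3]@np.array([(u-d["cx"])/d["fx"],-(v-d["cy"])/d["fy"],-1]);return E[:3,3],r
def atz(d,u,v,z=70):
    o,r=ray(d,u,v);return o+r*(z-o[2])/r[2]
def tri(a,b):
    (o1,r1),(o2,r2)=a,b
    t=np.linalg.lstsq(np.c_[r1,-r2],o2-o1,rcond=None)[0];p,q=o1+r1*t[0],o2+r2*t[1];return (p+q)/2,np.linalg.norm(p-q)
def model():  # hob-frame y of keys and arc dots, (front coordinate relative to the dot-4 point)
    a=np.arange(3,-4,-1)*28/140
    return np.c_[140*(1-np.cos(a)),140*np.sin(a)]
E
python3 - <<'E'
from h import *
S={n:dict(np.load(n+".npz")) for n in("scene","side")}
roi={"scene":[("kr",227,150,10),("kl",360,168,10)],"side":[("kr",323,310,11),("kl",282,193,10)]}
strip={"scene":(245,140,340,175),"side":(278,208,328,286)}
K={}
for n in S:
    g=cv2.cvtColor(S[n]["pixels"],cv2.COLOR_RGB2GRAY)
    for k,u,v,r in roi[n]:
        m=(g[v-r:v+r+1,u-r:u+r+1]>90).astype(np.uint8);y,x=np.nonzero(m);
        K[n,k]=((x.min()+x.max())/2+u-r,(y.min()+y.max())/2+v-r);print(n,k,K[n,k],atz(S[n],*K[n,k]).round(1),len(x))
    x0,y0,x1,y1=strip[n];c=g[y0:y1,x0:x1];m=(c>100).astype(np.uint8)
    cs,h=cv2.findContours(m,cv2.RETR_CCOMP,cv2.CHAIN_APPROX_NONE)
    for i,q in enumerate(cs):
        if h[0][i][3]>=0:
            x,y,w,hh=cv2.boundingRect(q);u,v=x+x0+(w-1)/2,y+y0+(hh-1)/2;print(n,"dot",u,v,w,hh,atz(S[n],u,v).round(1))
    big=cv2.resize(S[n]["pixels"][y0-15:y1+15,x0-15:x1+15],None,fx=5,fy=5,interpolation=cv2.INTER_CUBIC);cv2.imwrite(f"pics/c_{n}.png",np.ascontiguousarray(big[:,:,::-1]))
for k in("kr","kl"):print(k,tri(ray(S["scene"],*K["scene",k]),ray(S["side"],*K["side",k])))
E
```

```text
scene kr (np.float64(228.0), np.float64(148.0)) [ 483.4 -249.3   70. ] 135
scene kl (np.float64(360.0), np.float64(168.0)) [483.1  89.4  70. ] 153
scene dot 322.5 163.0 4 3 [485.5  -2.7  70. ]
scene dot 314.0 157.5 5 4 [471.  -27.6  70. ]
scene dot 303.5 154.0 6 5 [464.2 -56.3  70. ]
scene dot 260.0 154.5 11 8 [ 489.2 -162.    70. ]
scene dot 293.5 152.5 8 6 [464.2 -82.1  70. ]
scene dot 282.5 151.5 8 6 [ 466.5 -110.2   70. ]
scene dot 271.5 152.5 10 8 [ 476.  -136.1   70. ]
side kr (np.float64(323.0), np.float64(310.0)) [ 487.5 -253.4   70. ] 231
side kl (np.float64(281.5), np.float64(193.0)) [479.5  85.3  70. ] 123
side dot 312.0 273.0 13 11 [ 489.9 -162.3   70. ]
side dot 303.0 265.0 11 9 [ 476.  -136.7   70. ]
side dot 296.5 256.5 10 8 [ 467.7 -110.8   70. ]
side dot 291.5 247.0 8 7 [463.1 -82.4  70. ]
side dot 289.5 237.5 6 6 [465.2 -55.1  70. ]
side dot 290.0 228.0 5 5 [473.2 -28.7  70. ]
side dot 292.5 219.0 4 3 [485.7  -4.1  70. ]
kr (array([ 485.8269358 , -251.03355058,   69.9648501 ]), np.float64(5.594976651459215))
kl (array([479.75559795,  88.7811455 ,  66.32483027]), np.float64(0.7220133556942228))
```

Both views agree on the dots to within about 2 mm at z=70. Next I go above the right key with the fingers shut and yaw 0.

Request:
{"op": "send_rows", "data": {
  "rows": [
    [[4,-2.6,0,0,0,0.05],[8,-5.2,0.5,0,0,0.1],[12,-7.8,1,0,0,0.15],[16,-10.4,2,0,0,0.2],[20,-13,3,0,0,0.25],[24,-15.6,4,0,0,0.3],[28,-18.2,6,0,0,0.35],[32,-20.8,8,0,0,0.4],[33.9,-22.2,10,0,0,0.424],[33.9,-22.2,10,0,0,0.424]]
  ],
  "grip": 255
}}

```text
clock: 1.1
eef_pos: [486.0, -244.2, 147.1]
tool_rot: [-3.136, 0.004, 0.008]
force: [-1.3, -0.7, -0.2]
width: 0.2
gripper_force: 0.0
```

```bash
python3 - <<'E'
from h import *
from cell import ctrl
s=ctrl.read_state();print({k:np.round(s[k],3) for k in("clock","eef_pos","tool_rot","force","width")})
i=ctrl.get_image("wrist");np.savez("w1.npz",**i,p=s["eef_pos"],r=s["tool_rot"]);print(i["fx"],i["cx"],i["cy"],i["mount"])
cv2.imwrite("pics/w1.png",np.ascontiguousarray(i["pixels"][:,:,::-1]))
sc=np.array([[485.5,-2.7],[471,-27.6],[464.2,-56.3],[464.2,-82.1],[466.5,-110.2],[476,-136.1],[489.2,-162]])
sd=np.array([[485.7,-4.1],[473.2,-28.7],[465.2,-55.1],[463.1,-82.4],[467.7,-110.8],[476,-136.7],[489.9,-162.3]])
D=(sc+sd)/2;M=model();a,b=M.mean(0),D.mean(0)
U,_,V=np.linalg.svd((M-a).T@(D-b));R=(U@V).T
P=(M-a)@R.T+b;print("yaw",np.arctan2(R[1,0],R[0,0]));print(P.round(1),(D-P).round(1))
E
```

```text
{'clock': np.float64(1.1), 'eef_pos': array([ 486.018, -244.201,  147.078]), 'tool_rot': array([-3.136,  0.004,  0.008]), 'force': array([-1.284, -0.654, -0.2  ]), 'width': np.float64(0.18)}
309.70691628693146 319.18956883740634 195.75527644449318 [[-1.78551100e-04  9.58677696e-01  2.84494364e-01  7.22713482e+01]
 [ 9.99999960e-01  2.33275528e-04 -1.58473973e-04 -2.74613418e-01]
 [-2.18291037e-04  2.84494325e-01 -9.58677700e-01 -1.22557368e+02]
 [ 0.00000000e+00  0.00000000e+00  0.00000000e+00  1.00000000e+00]]
yaw 0.028713254068847976
[[ 485.3   -3.2]
 [ 472.6  -28.2]
 [ 465.2  -55.1]
 [ 463.2  -83. ]
 [ 466.8 -110.7]
 [ 475.8 -137.1]
 [ 489.9 -161.3]] [[ 0.3 -0.2]
 [-0.5  0. ]
 [-0.5 -0.6]
 [ 0.5  0.7]
 [ 0.3  0.2]
 [ 0.2  0.7]
 [-0.3 -0.9]]
```

View pics/w1.png

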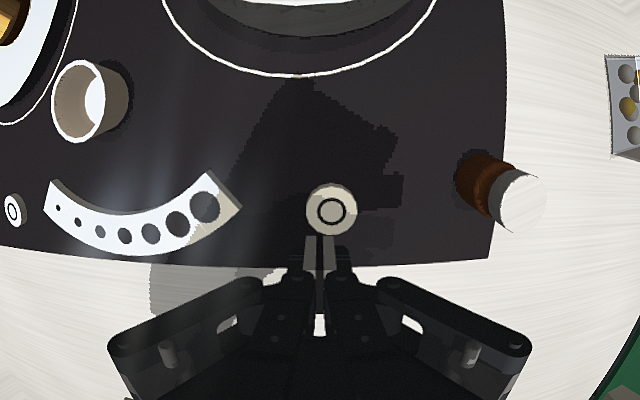

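Wrist view: right key at (331,211), dot 7 at (206,207), dot 4 at (125,236), pepper pot right of the key around (500,190). I'll cross-check these positions with the wrist camera.

```bash
cat >> h.py <<'E'
from scipy.spatial.transform import Rotation as Ro
def wat(d,u,v,z=70):
    x,y=u-d["cx"],v-d["cy"];r=np.hypot(x,y);t=r/d["fx"]
    c=np.array([np.sin(t)*x/r,-np.sin(t)*y/r,-np.cos(t)])
    R=Ro.from_euler("xyz",d["r"]).as_matrix();m=d["mount"]
    o=d["p"]+R@m[:3,3];w=R@m[:3,:3]@c;return o+w*(z-o[2])/w[2]
E
python3 - <<'E'
from h import *
from cell import ctrl
d=dict(np.load("w1.npz"))
for u,v in((331,211),(206,207),(178,224),(151,234),(125,236)):print(wat(d,u,v).round(1))
s=ctrl.read_state();print(s["eef_pos"],s["tool_rot"],s["force"])
E
```

```text
[ 487.9 -251.6   70. ]
[ 489.6 -162.7   70. ]
[ 475.6 -137.8   70. ]
[ 466.1 -111.3   70. ]
[462.7 -83.9  70. ]
[ 485.19053383 -247.73565074  148.37378713] [-3.13921320e+00  3.08840109e-03  4.85691369e-03] [-0.67959147 -1.36948933  0.1854591 ]
```

Request:
{"op": "send_rows", "data": {
  "rows": [
    [[0.2,0.1,1.5,0,0,0],[0.2,0.1,3,0,0,0],[0.2,0.1,4.5,0,0,0],[0.2,0.1,5.3,0,0,0],[0.2,0.1,5.5,0,0,0],[0.2,0.1,5.5,0,0,0],[0.2,0.1,5.5,0,0,0],[0.2,0.1,5.5,0,0,0]]
  ]
}}

```text
clock: 1.95
eef_pos: [487.4, -252.1, 95.7]
tool_rot: [3.141, -0.001, -0.0]
force: [0.9, 0.1, 0.2]
width: -0.0
gripper_force: 0.0
```

Request:
{"op": "send_rows", "data": {
  "rows": [
    [[0,0,0.2,0,0,0],[0,0,0.4,0,0,0],[0,0,0.6,0,0,0],[0,0,0.8,0,0,0],[0,0,0.8,0,0,0],[0,0,0.8,0,0,0],[0,0,0.8,0,0,0]]
  ]
}}

```text
clock: 2.65
eef_pos: [487.1, -251.7, 87.2]
tool_rot: [-3.142, -0.0, -0.0]
force: [-0.4, 0.8, 3.1]
width: -0.1
gripper_force: 1.4
```

Request:
{"op": "send_rows", "data": {
  "rows": [
    [[0,0,0.1,0,0,0],[0,0,0.2,0,0,0],[0,0,0.2,0,0,0],[0,0,0.2,0,0,0],[0,0,0.2,0,0,0]]
  ]
}}

```text
clock: 3.15
eef_pos: [487.1, -251.7, 85.3]
tool_rot: [-3.142, -0.0, -0.0]
force: [-0.2, 0.9, 5.3]
width: 0.1
gripper_force: 2.9
```

The key read 5.3 N, well past the touch threshold. Now I lift and move over dot 1.

Request:
{"op": "send_rows", "data": {
  "rows": [
    [[0,0,-2,0,0,0],[0,0,-4.5,0,0,0],[0,-4,-5,0,0,0],[0,-8,-5,0,0,0],[0,-12,-5,0,0,0],[0,-16,-5,0,0,0],[-0.1,-20,-5,0,0,0],[-0.2,-23.5,-5,0,0,0],[-0.2,-24.8,-4.5,0,0,0],[-0.2,-24.8,-3.5,0,0,0]]
  ]
}}

```text
clock: 4.15
eef_pos: [485.7, -1.7, 119.8]
tool_rot: [-3.141, -0.001, 0.004]
force: [0.5, 1.0, -0.7]
width: 0.2
gripper_force: 0.0
```

Request:
{"op": "send_rows", "data": {
  "rows": [
    [[0,0,1,0,0,0],[0,0,2,0,0,0],[0,0,2.3,0,0,0],[0,0,2.3,0,0,0],[0,0,2.3,0,0,0],[0,0,2.3,0,0,0],[0,0,2.3,0,0,0]]
  ]
}}

```text
clock: 4.85
eef_pos: [485.4, -3.8, 97.4]
tool_rot: [-3.142, -0.001, -0.0]
force: [-0.6, -0.1, -0.6]
width: -0.1
gripper_force: 0.0
```

```bash
python3 - <<'E'
from h import *
from cell import ctrl
s=ctrl.read_state();print(s["eef_pos"],s["tool_rot"],s["force"])
i=ctrl.get_image("wrist");np.savez("w2.npz",**i,p=s["eef_pos"],r=s["tool_rot"])
cv2.imwrite("pics/w2.png",np.ascontiguousarray(i["pixels"][:,:,::-1]))
E
```

```text
[485.38716361  -3.82185298  97.37040031] [-3.14153835e+00 -8.32695909e-04 -3.77643539e-04] [-0.58959859 -0.13861186 -0.57613188]
```

View pics/w2.png

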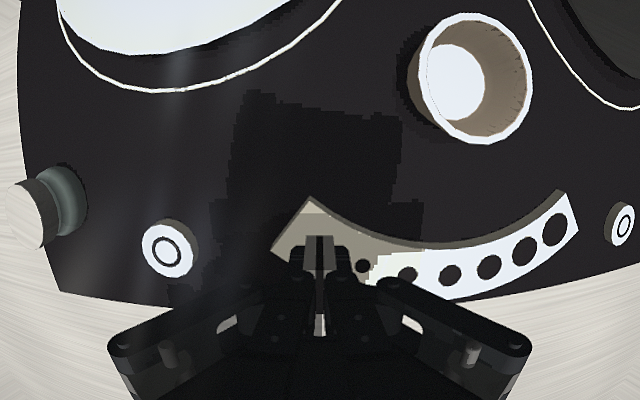

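Wrist view: the shut fingertips sit over the strip's left end and hide dot 1. Dot 2 shows at (363,266), dot 7 at (555,226), and the pots are clear. I go down to about 3 mm depth.

Request:
{"op": "send_rows", "data": {
  "rows": [
    [[0,0,0.4,0,0,0],[0,0,0.7,0,0,0],[0,0,0.9,0,0,0],[0,0,1.1,0,0,0],[0,0,1.1,0,0,0],[0,0,1.1,0,0,0],[0,0,1.1,0,0,0]]
  ]
}}

```text
clock: 5.6
eef_pos: [485.0, -3.6, 86.2]
tool_rot: [-3.141, 0.0, -0.0]
force: [-1.0, 0.3, 4.7]
width: -0.1
gripper_force: 2.1
```

Request:
{"op": "send_rows", "data": {
  "rows": [
    [[-0.35,0.6,0,0,0,0],[-0.7,1.2,0,0,0,0],[-1.0,1.85,0,0,0,0],[-1.25,2.5,0,0,0,0],[-1.5,3.15,0,0,0,0],[-1.7,3.8,0,0,0,0],[-1.9,4.5,0,0,0,0],[-2.0,5.2,0,0,0,0],[-2.0,5.2,0,0,0,0],[-2.0,5.2,0,0,0,0]]
  ]
}}

```text
clock: 6.6
eef_pos: [464.4, -57.4, 85.9]
tool_rot: [3.14, 0.001, -0.002]
force: [-0.7, -2.8, 4.7]
width: -0.4
gripper_force: 2.2
```

Request:
{"op": "send_rows", "data": {
  "rows": [
    [[-0.1,0.7,0,0,0,0],[-0.15,1.4,0,0,0,0],[-0.2,2.1,0,0,0,0],[-0.2,2.8,0,0,0,0],[-0.15,3.5,0,0,0,0],[-0.1,4.2,0,0,0,0],[0.05,4.9,0,0,0,0],[0.2,5.5,0,0,0,0],[0.2,5.5,0,0,0,0],[0.2,5.5,0,0,0,0]]
  ]
}}

```text
clock: 7.6
eef_pos: [467.2, -112.4, 86.1]
tool_rot: [3.14, -0.001, -0.002]
force: [-0.2, -3.5, 4.1]
width: 0.0
gripper_force: 2.1
```

Request:
{"op": "send_rows", "data": {
  "rows": [
    [[0.2,0.65,0,0,0,0],[0.4,1.3,0,0,0,0],[0.65,2.0,0,0,0,0],[0.9,2.65,0,0,0,0],[1.25,3.3,0,0,0,0],[1.6,3.9,0,0,0,0],[1.95,4.5,0,0,0,0],[2.3,5.1,0,0,0,0],[2.3,5.1,0,0,0,0],[2.3,5.1,0,0,0,0]]
  ]
}}

```text
clock: 8.6
eef_pos: [491.0, -163.4, 86.3]
tool_rot: [3.139, -0.002, -0.001]
force: [-0.4, -1.7, 3.7]
width: 0.5
gripper_force: 2.0
```

```bash
python3 - <<'E'
from h import *
from cell import ctrl
i=ctrl.get_image("side");s=ctrl.read_state();print(s["clock"],s["eef_pos"],s["force"])
cv2.imwrite("pics/s2.png",np.ascontiguousarray(i["pixels"][:,:,::-1]))
E
```

```text
8.65 [ 490.98580393 -163.33037534   86.30492741] [ 0.35125779 -2.1518949   3.7484227 ]
```

View pics/s2.png

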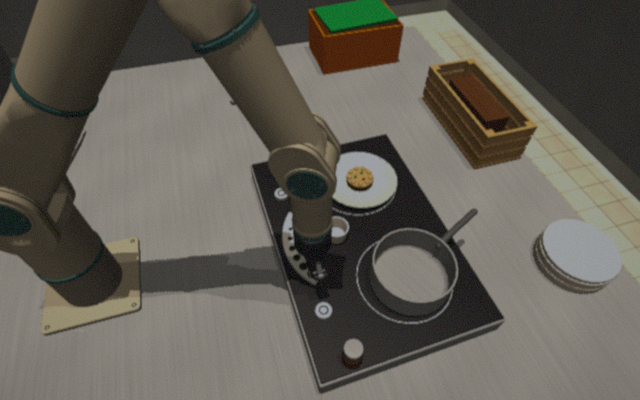

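The side view shows the finger on the large dot at about (318,273). The pan, plate and pots are where they were. The TCP is 2 mm from dot 7 at about 3.7 N, so I hand in.

```bash
python3 -c "
from cell import ctrl
print(ctrl.finish_job())"
```

```text
the job is handed in; nothing more can be done
None
```

I pressed the right key (the saucepan's side) at about 5 N, then slid the fingertip lightly over dots 1 to 7. The job is handed in with the finger resting on dot 7 at about 3.7 N; the hand-in returned no verdict.

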